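# Hang the lift-off door back on the sample cabinet and shut it

## Task

The door of the small white sample cabinet has been taken off and stands in the grey stand. Lift it out, hang it upright on the cabinet's two hinge pins while it stands open, both knuckles right down on their brackets, then swing it fully shut. Do not drop the door, and leave the other things on the bench where they are.

Things in the scene. Friction and masses are not known exactly. Their poses are not given: they have to be found in the camera images.
- cabinet: white sheet-metal sample cabinet, open at the front, fixed; 140 deep (x) x 170 wide (y) x 225 mm high. Origin: centre of its underside, on the bench; x points to its back (the open front faces -x), z up. Its hinge axis is the vertical line at x = -83, y = +75 mm (front left corner seen from its front). The shut door stops on a rubber gasket strip
- cabinet_lip (a point): middle of the front edge of a lip that stands out over the opening: at x = -98 mm of the cabinet, from y = -83 to +47 mm, underside 216, top 224 mm above the bench. That is 14 mm above the top of the hung door, so the door can be lifted on or off only while it stands open
- pin_low (a point): lower hinge pin: this point is on the pin's axis at its foot, on top of its bracket, 50 mm above the bench. Pins point straight up, 10 mm diameter, 24 mm long, the last 8 mm tapered to 3.6 mm. The bracket is 8 mm thick and reaches 11 mm round the axis
- pin_high (a point): upper hinge pin, the same, on the same axis, foot 160 mm above the bench. Its bracket's underside is at 152 mm, so the door's lower knuckle must be brought in sideways beneath it: with the knuckles 30 to 75 mm above their seats they clear both the pins and that bracket
- door: the lift-off door, loose, 0.25 to 0.5 kg: aluminium frame 12 mm thick with a clear pane, 141 wide x 170 mm high. Origin: on its hinge axis, level with its lower edge. z up; the panel is centred on x = 0 and runs from y = -14 to -155 mm; its outside faces -x. Hung, its lower edge is 32 mm above the bench. It swings freely, with no spring or latch
- door_top (a point): middle of the upper face of the door's top rail (12 mm thick, 24 mm high), 84.5 mm from the hinge axis, 170 mm above the lower edge: close to the balance point, free to be gripped from above, across the thickness
- knuckle_low (a point): lower hinge knuckle of the door: this point is the centre of the lower end of its bore, 18 mm above the door's lower edge. Knuckles are tubes 20 mm outside, 13 mm bore, 20 mm long, open at both ends. Seated: this point is at pin_low
- knuckle_high (a point): upper knuckle, the same, 110 mm above the lower one on the same axis. Seated: this point is at pin_high
- door_edge (a point): middle of the door's free vertical edge, 155 mm from the hinge axis, mid-thickness. Hung and shut, the door's axes are parallel to the cabinet's and this point is at x = -83 mm in the cabinet's frame. It opens clockwise seen from above: at 90 degrees open the panel points along the cabinet's -x and this point is at x = -238 mm
- door_handle (a point): middle of the dark upright bar handle on the outside of the door: 141 mm from the hinge axis along the panel (y), its bar 41 mm out from mid-panel (x = -41 mm), 70 mm long, centred 115 mm above the door's lower edge; may be pushed
- stand: grey plastic stand, fixed, 110 x 110 mm, 50 mm high, in whose groove the door stands upright at the start. Origin: centre of its underside. The groove runs along y, is 14 mm wide and 38 mm deep, its floor 12 mm above the bench; the panel's middle stands over the origin
- calculator: loose bystander: flat dark calculator, 122 x 70 x 14 mm, lies on the bench; origin centre of underside
- label_roll: loose bystander: white label roll, 60 mm across, 50 mm high; origin centre of underside
- dust_brush: loose bystander: flat brush with a wooden handle, 164 mm long, 12 mm high; origin centre of underside
- screwdriver: loose bystander: screwdriver, 187 mm long, 22 mm high; origin centre of underside
- white_jar: loose bystander: low white jar, 69 mm across, 75 mm high; origin centre of underside

How it is judged:
By the outcome, as a careful person would: the job done as asked, in the order asked, and still so for the second after the job is handed in, with the robot touching nothing.
It also fails if it takes over 69 s, if anything falls off the work surface, if the arm or the gripper's body presses on something with over 40 N, if the wrist force passes 120 N, or if a joint passes its speed limit or range.

## Robot

A 7-joint arm with a two-finger parallel gripper is mounted at the origin on a cart in front of the work surface, level with it; the furniture and walls round the work are solid. World frame = base frame: x ahead of the robot, y to its left, z up, the work surface at z = 0. Lengths are in m, angles in rad, forces in N, time in s.
With the tool pointing down it reaches from about 0.4 to 0.85 m from the base axis. Payload 4.5 kg.
Tool frame: the origin (TCP) lies on the centre line of the jaws, within the pads' length; the fingertips stand 8 mm ahead of it and the grasp point (between the pads) lies 11 mm behind it; y points along the fingers, z is the direction in which the jaws open and shut, and the axes are right-handed (so a half turn about y gives the same grasp; the last joint's range is limited). The gripper opens to 88 mm and grips with 3 to 60 N. Pads are 18 mm wide; open, the fingers measure 123 mm over their backs; the gripper's body (75 mm by 187 mm) begins 45 mm behind the grasp point.
Start: joints at [1.255, 0.689, -0.195, 1.565, 0.157, 0.902, -0.215], TCP at [0.214, -0.587, 0.214] pointing down, gripper open.
Joint ranges: [-3.01, 3.01], [-0.46, 2.08], [-1.47, 1.51], [0.13, 2.56], [-1, 4.14], [0.04, 2.09], [-2.66, 2.66]. Speed limits (rad/s): [2.57, 2.57, 3.14, 3.14, 3.14, 3.14, 3.14].

## Interface

Orientations are given as [roll, pitch, yaw] about the fixed x, y, z axes, in that order (R = Rz(yaw) Ry(pitch) Rx(roll)).
In Python, from plant import ctrl gives the robot as it stands.
- The arm moves only by the tool step_arm, never from a script. Its argument "series" is one flat list of numbers, 7 for each row, row after row: the shift along the world's x, y, z in units of 0.03 m (1.0 is 0.03 m), then the turn, a rotation vector about the world's x, y, z in units of 90 degrees (1.0 is 90 degrees), then the closure, from 0 (fully open) to 1 (shut). A call has exactly 10 rows; each row shifts and turns the pose as measured when the row begins; what a row does not reach is not made up. A row lasts 1/10 s, in which the tool goes at most 50 mm and 8.59 degrees, less where a joint would pass 70% of its speed; a pose out of reach is approached as far as the arm can. A call with a number of a shift or a turn outside -1 to 1 is refused whole. A call with a gripper value outside its range is refused whole. The fingers move at their own pace and stop on an object; "newtons" is the grip in N (left out, the last holds). Time passes only in rows, so rows that do not move let the fingers close, or fill a call up. It gives the time, the measured TCP pose, the force and the opening at its end, in the units of the state.
- ctrl.sense(): the state, without advancing time (a new reading comes with each control period).
- ctrl.read_camera(name): name is "side" or "top"; returns the picture (480x640x3 uint8, red, green, blue); there is no depth.
- ctrl.camera_info(name): a dict with "fx", "fy", "cx", "cy" (pixels), "rvec" (rotation vector, rad) and "tvec" (3), from world to camera coordinates, as OpenCV has them. Camera axes: x right, y down, z forward; pixel columns grow to the right and rows downward; lengths in m; the calibration is good to about 2 mm. A picture is of the moment at which its call begins. camera_info takes no time and is no camera call.
- ctrl.job_done(): hands the job in, once; it reports no verdict.
Trained networks look in the newest picture that a camera, given by its name, has taken for a name from the list of things; names that differ only in an ending like _2 or _b are one class to them, and where a whole thing is asked for, a point or a joint stands for the part that bears it (a point fixed in the world has none). Each returns a list of dicts, best first, with "conf" (0 to 1); they miss things now and then, are a little off and sometimes report something else, mostly with a low value. They report only what shows in the picture. A call takes as long as a camera call.
- ctrl.look_for(camera, thing): "rect" ([left, top, right, bottom] in pixels, round what is visible of it).
- ctrl.tip_of(camera, thing): "position" ([column, row] in pixels: a listed point, or the origin of a listed thing).
The state is a dict: "time_s": time; "joint_positions": joint angles; "joint_velocities": joint speeds; "tau": joint torques, N m; "position": TCP position; "tcp_rot": TCP orientation; "ft_force": force on the tool from outside, world axes, zero at the start; "ft_torque": the same for the moment, N m; "opening": opening from 0.0 (shut) to 1.0 (fully open).
Only numpy, scipy, OpenCV 4.12 (cv2) and the standard library are available. Lean on these libraries where they do the work, as an engineer would, in place of code of your own. Each camera call takes 0.05 s, during which the arm holds its last target. There are 200 camera calls.

## Working session

There is one attempt and no reset: what is moved stays moved. The work goes in short steps, Python scripts to look and compute and a tool call to move; the robot and the scene stay as the last step left them, time stands still between calls to the robot, and variables do not carry over. Pictures are saved under pics/ and viewed, about 8 in all and at most 12, crops included, and the job is handed in when it is done.

Besides the shell and the picture viewer there is one more tool, called after "Emit:" as name(argument=value, ...) on one line, values as JSON. step_arm: Moves the arm, as the interface text tells. Shifts and turns lie within -1 to 1; 1 stands for 0.03 m of shift or 90 degrees of turn. Its arguments: {"type":"object","properties":{"series":{"type":"array","items":{"type":"number"}},"newtons":{"type":"number"}},"required":["series"]}

```bash
ls; mkdir -p pics
cat > h.py <<'E'
import numpy as np, cv2
from plant import ctrl
def cam(n):
    c=ctrl.camera_info(n); K=np.array([[c['fx'],0,c['cx']],[0,c['fy'],c['cy']],[0,0,1.]])
    R=cv2.Rodrigues(np.array(c['rvec'],float))[0]; return K,R,np.array(c['tvec'],float).reshape(3)
def proj(n,P):
    K,R,t=cam(n); q=(R@np.atleast_2d(P).T).T+t; q=q@K.T; return q[:,:2]/q[:,2:]
def ray(n,uv):
    K,R,t=cam(n); d=R.T@np.linalg.inv(K)@np.array([uv[0],uv[1],1.]); return -R.T@t,d/np.linalg.norm(d)
def onz(n,uv,z):
    o,d=ray(n,uv); return o+d*(z-o[2])/d[2]
def tri(a,b):
    o1,d1=ray('side',a);o2,d2=ray('top',b)
    s=np.linalg.lstsq(np.c_[d1,-d2],o2-o1,rcond=None)[0]
    p,q=o1+s[0]*d1,o2+s[1]*d2; return (p+q)/2,np.linalg.norm(p-q)
def shot(n,f):
    im=ctrl.read_camera(n); cv2.imwrite('pics/'+f,im[:,:,::-1]); return im
def pts(names):
    for n in names:
        r={}
        for c in('side','top'):
            l=ctrl.tip_of(c,n); r[c]=l[0] if l else None
        s=' '.join(f"{c}:{np.round(v['position'],1)} {v['conf']:.2f}" if v else c+':-' for c,v in r.items())
        if all(r.values()):
            p,e=tri(r['side']['position'],r['top']['position']); s+=f"  P {np.round(p,4)} gap {e:.4f}"
        print(n,s)
E
python3 - <<'E'
from h import *
np.set_printoptions(suppress=True)
shot('side','s1.png');shot('top','t1.png')
for c in('side','top'):K,R,t=cam(c);print(c,-R.T@t,R[2],K[0,0])
pts('cabinet cabinet_lip pin_low pin_high door door_top knuckle_low knuckle_high door_edge door_handle stand calculator label_roll dust_brush screwdriver white_jar'.split())
s=ctrl.sense();print(s['position'],s['tcp_rot'],s['time_s'])
E
```

```text
pics
side [0.13486694 0.71398509 1.5707115 ] [ 0.26760368 -0.37940598 -0.88568582] 605.1488876706244
top [0.36732239 0.09573051 1.57812061] [ 0.13382513 -0.00776342 -0.99097455] 509.1959608697809
cabinet side:[433.2 190.9] 0.68 top:[447.7 287.2] 0.54  P [ 0.4065 -0.2872  0.0001] gap 0.0083
cabinet_lip side:[394.7 157.9] 0.73 top:-
pin_low side:[360.7 207.4] 0.96 top:[383.5 245.2] 0.61  P [ 0.5376 -0.0861  0.0454] gap 0.0019
pin_high side:[364.2 187.4] 0.73 top:[390.9 240. ] 0.86  P [ 0.5417 -0.0968  0.1376] gap 0.0025
door side:[297.6 310. ] 0.79 top:[267.8 261.8] 0.65  P [0.498  0.2682 0.0243] gap 0.0070
door_top side:[320.6 266.5] 0.67 top:[292.9 260.3] 0.93  P [0.4879 0.1821 0.1691] gap 0.0038
knuckle_low side:[296.  309.3] 0.61 top:[272.1 257. ] 0.91  P [ 0.5143  0.2583 -0.0156] gap 0.0028
knuckle_high side:[297.8 293.2] 0.94 top:[262.2 256.1] 0.78  P [0.4998 0.2687 0.1471] gap 0.0025
door_edge side:[340.1 261.8] 0.59 top:[314.6 270.3] 0.85  P [0.4637 0.1237 0.1255] gap 0.0073
door_handle side:[347.2 267.9] 0.96 top:[310.5 280.7] 0.94  P [0.4339 0.1353 0.146 ] gap 0.0082
stand side:[319.8 291.7] 0.96 top:[296.6 261.3] 0.75  P [ 0.495   0.1797 -0.0113] gap 0.0064
calculator side:[377.8 252.7] 0.83 top:[359.4 281.1] 0.89  P [ 0.4294 -0.0151 -0.0051] gap 0.0081
label_roll side:[341.4 238.9] 0.89 top:[354.1 247.1] 0.54  P [ 0.5418 -0.0009 -0.0267] gap 0.0001
dust_brush side:[430.2 192. ] 0.71 top:[447.6 285.9] 0.59  P [ 0.4131 -0.2907 -0.0182] gap 0.0041
screwdriver side:- top:-
white_jar side:[241.4 282.4] 0.76 top:[259.6 203.4] 0.83  P [0.6783 0.2936 0.0154] gap 0.0002
[ 0.21422941 -0.58717989  0.2142451 ] [-1.57070416  0.00002117 -2.79175353] 1.7
```

Run:
```python
import cv2
for n,(x0,y0,x1,y1) in (('s1',(210,110,530,350)),('t1',(210,150,530,390))):
    im=cv2.imread(f'pics/{n}.png')[y0:y1,x0:x1]; cv2.imwrite(f'pics/{n}c.png',cv2.resize(im,(800,600),interpolation=cv2.INTER_CUBIC))
```

```text
(no output)
```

View pics/s1c.png

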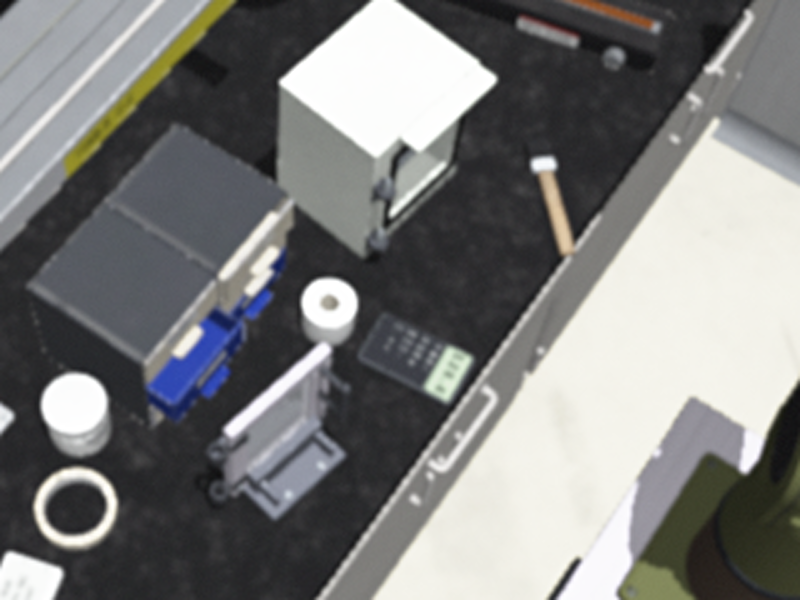

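View pics/t1c.png

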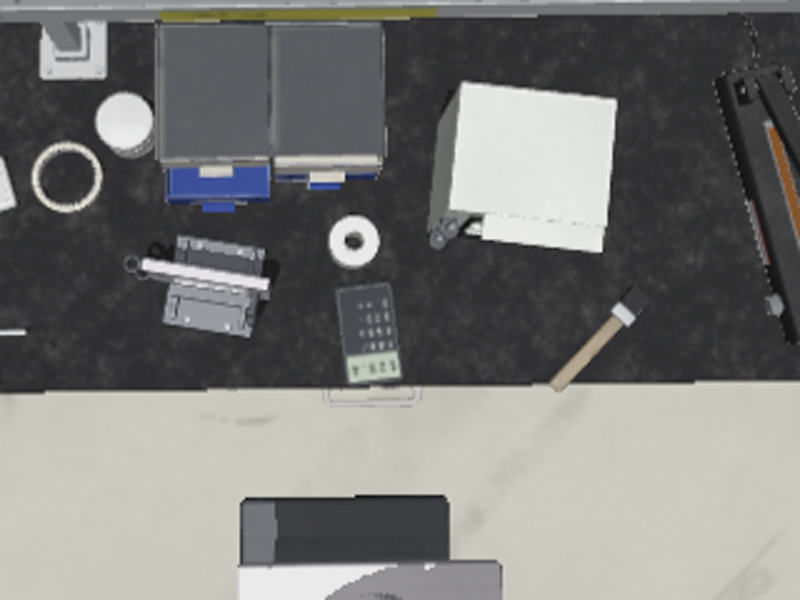

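The side view shows the door standing in its stand at crop (270,410), with its knuckles to the left at (218,455)-(218,490). The cabinet roof corners are at (280,82), (378,155), (385,0) and (497,78), and the pins at (385,188) and (378,240). In the top view the rail runs from (143,263) to (270,285), the roof from (463,82) to (616,98), and the lip front from (480,240) to (603,252). The brush hit was a false detection on the cabinet; the real brush is at crop (600,340).

Next I'll fit full poses from these points.

```bash
cat > fit.py <<'E'
from h import *
from scipy.optimize import least_squares
def fit(obs,x0,z=None):
    # obs: (cam, pixel, local point); unknown x,y,yaw[,z]
    def f(p):
        c,s=np.cos(p[2]),np.sin(p[2]); r=[]
        for n,uv,L in obs:
            zz=p[3] if z is None else z
            P=[p[0]+c*L[0]-s*L[1],p[1]+s*L[0]+c*L[1],zz+L[2]]
            r+=list(proj(n,P)[0]-uv)
        return np.array(r)
    q=least_squares(f,x0,loss='soft_l1'); return q.x,f(q.x).reshape(-1,2)
E
python3 - <<'E'
from fit import *
np.set_printoptions(suppress=True,precision=4)
S=lambda u,v:('side',np.array([210+u/2.5,110+v/2.5])); T=lambda u,v:('top',np.array([210+u/2.5,150+v/2.5]))
c=[T(463,82)+((.07,.085,.225),),T(616,98)+((.07,-.085,.225),),T(603,252)+((-.098,-.083,.224),),T(480,240)+((-.098,.047,.224),),T(450,212)+((-.07,.085,.225),),
 S(280,82)+((.07,.085,.225),),S(378,155)+((-.07,.085,.225),),S(385,-3)+((.07,-.085,.225),),S(497,78)+((-.098,-.083,.224),),
 ('side',np.array([360.7,207.4]),(-.083,.075,.05)),('top',np.array([383.5,245.2]),(-.083,.075,.05)),('side',np.array([364.2,187.4]),(-.083,.075,.16)),('top',np.array([390.9,240]),(-.083,.075,.16))]
for z,x0 in((0,[.6,-.18,-.1]),(None,[.6,-.18,-.1,0])):
    p,r=fit(c,x0,z);print('cab',p,np.degrees(p[2]));print(r.round(1).tolist())
    cc,s=np.cos(p[2]),np.sin(p[2]);print('hinge',p[0]-cc*.083-s*.075,p[1]-s*.083+cc*.075)
d=[(n,np.array(u),L) for n,u,L in [('side',(320.6,266.5),(0,-.0845,.17)),('top',(292.9,260.3),(0,-.0845,.17)),('side',(296,309.3),(0,0,.018)),('side',(297.8,293.2),(0,0,.128)),('top',(262.2,256.1),(0,0,.128)),('top',(272.1,257),(0,0,.018)),('side',(297.6,310),(0,0,0)),
 ('side',(340.1,261.8),(0,-.155,.085)),('top',(314.6,270.3),(0,-.155,.085)),('side',(347.2,267.9),(-.041,-.141,.115)),('top',(310.5,280.7),(-.041,-.141,.115))]]
# rail end corners by eye (mid-thickness)
d+=[T(143,263)+((0,-.014,.17),),T(270,285)+((0,-.155,.17),)]
for z,x0 in((.012,[.5,.27,-.17]),(None,[.5,.27,-.17,0])):
    p,r=fit(d,x0,z);print('door',p,np.degrees(p[2]));print(r.round(1).tolist())
    print('top',p[0]+np.sin(p[2])*.0845,p[1]-np.cos(p[2])*.0845)
E
```

```text
cab [ 0.608  -0.1743 -0.1319] -7.556311551309936
[[-0.8, 0.1], [0.2, 1.0], [-0.6, 0.4], [0.3, -0.5], [-0.8, -1.3], [-0.1, -0.2], [-0.7, 0.4], [-0.8, -1.8], [0.0, 0.0], [0.9, -1.2], [1.3, 0.8], [0.5, -1.4], [-1.5, 1.6]]
hinge 0.5355951661358782 -0.0890544722637205
cab [ 0.6093 -0.1765 -0.1328 -0.0063] -7.60622832982447
[[-0.3, 0.1], [0.5, 1.0], [-0.4, 0.2], [0.7, -0.7], [-0.3, -1.5], [-0.0, 0.3], [-0.9, 0.9], [-0.9, -1.0], [-0.3, 0.7], [0.8, -0.9], [1.7, 0.6], [0.3, -1.0], [-1.0, 1.4]]
hinge 0.536936141638599 -0.09116623216473092
door [ 0.5027  0.2662 -0.1937] -11.096354233377026
[[1.0, -1.3], [-1.0, -0.5], [1.8, -1.2], [-0.7, -0.5], [1.3, -0.4], [-4.3, 2.0], [0.4, 0.4], [0.1, 0.4], [3.0, -3.7], [0.6, 3.2], [-0.5, -1.6], [-0.5, 0.0], [-0.8, 0.4]]
top 0.4864684905539516 0.18327646294684896
door [ 0.5033  0.2657 -0.1957  0.0086] -11.210671065947496
[[0.9, -0.9], [-0.7, -0.6], [1.8, -1.0], [-0.8, -0.2], [1.7, -0.5], [-4.0, 1.9], [0.3, 0.6], [0.0, 0.7], [3.1, -3.8], [0.5, 3.6], [-0.4, -1.6], [-0.1, -0.1], [-0.6, 0.3]]
top 0.4868930266061785 0.18280756160568684
```

Emit:
step_arm(series=[0,0,1,0,0,0,0,0,0,1,0,0,0,0,0.3,0.6,1,0,0,0,0,0.4,1,0.8,0,0,0,0,0.4,1,0.6,0,0,0.09,0,0.4,1,0.2,0,0,0.09,0,0.4,1,0,0,0,0.09,0,0.4,1,0,0,0,0.09,0,0.4,1,0,0,0,0.09,0,0.4,1,0,0,0,0.09,0], newtons=30)

```text
time_s: 2.7
position: [0.3063, -0.3541, 0.3572]
tcp_rot: [-1.567, -0.007, -1.92]
ft_force: [1.5, -0.9, 0.6]
opening: 0.996
```

Emit:
step_arm(series=[0.35,1,0,0,0,0.05,0.3,0.35,1,0,0,0,0.05,0.3,0.35,1,0,0,0,0,0.3,0.35,1,0,0,0,0,0.3,0.35,1,0,0,0,0,0.3,0.35,1,0,0,0,0,0.3,0.35,1,0,0,0,0,0.3,0.35,1,0,0,0,0,0.3,0.35,1,0,0,0,0,0.3,0.35,1,0,0,0,0,0.3])

```text
time_s: 3.7
position: [0.4137, -0.0418, 0.3595]
tcp_rot: [-1.562, -0.01, -1.755]
ft_force: [0.3, 0.1, -0.5]
opening: 0.7
```

Emit:
step_arm(series=[0.35,1,0,0,0,0,0.3,0.35,1,0,0,0,0,0.3,0.35,1,0,0,0,0,0.3,0.35,1,0,0,0,0,0.3,0.35,1,0,0,0,0,0.3,0.35,1,-0.5,0,0,0,0.3,0.3,0.8,-0.6,0,0,0,0.3,0,0,-0.7,0,0,0,0.3,0,0,-0.6,0,0,0,0.3,0,0,0,0,0,0,0.3])

```text
time_s: 4.7
position: [0.4889, 0.1774, 0.2869]
tcp_rot: [-1.556, -0.006, -1.749]
ft_force: [-0.0, -0.5, 0.1]
opening: 0.697
```

```bash
cat >> h.py <<'E'
from scipy.spatial.transform import Rotation as Ro
def delta(pos,yaw):
    s=ctrl.sense(); Rc=Ro.from_euler('xyz',s['tcp_rot']); Rd=Ro.from_euler('xyz',[-np.pi/2,0,yaw])
    print('t',round(s['time_s'],2),'shift units',np.round((np.array(pos)-s['position'])/.03,2),'turn units',np.round((Rd*Rc.inv()).as_rotvec()/(np.pi/2),4), 'F',np.round(s['ft_force'],1))
E
python3 -c "
from h import *
delta([.4867,.183,.160],np.radians(-101.1))"
```

```text
t 4.7 shift units [-0.07  0.19 -4.23] turn units [ 0.0055  0.0085 -0.0097] F [-0.  -0.5  0.1]
```

Emit:
step_arm(series=[-0.07,0.19,-0.5,0.0055,0.0085,-0.01,0.3,0,0,-0.6,0,0,0,0.3,0,0,-0.6,0,0,0,0.3,0,0,-0.6,0,0,0,0.3,0,0,-0.6,0,0,0,0.3,0,0,-0.6,0,0,0,0.3,0,0,-0.4,0,0,0,0.3,0,0,-0.2,0,0,0,0.3,0,0,0,0,0,0,0.3,0,0,0,0,0,0,0.3])

```text
time_s: 5.7
position: [0.4904, 0.1847, 0.1618]
tcp_rot: [-1.566, 0.008, -1.778]
ft_force: [-0.1, -1.0, 0.0]
opening: 0.695
```

Run:
```python
from h import *
im=shot('side','s2.png');cv2.imwrite('pics/s2c.png',cv2.resize(im[200:360,230:430,::-1],(800,640)) [:600])
delta([.4867,.183,.160],np.radians(-101.1))
```

```text
t 5.75 shift units [-0.13 -0.06 -0.06] turn units [-0.0045  0.004   0.0084] F [-0.6  0.4  0.1]
```

View pics/s2c.png

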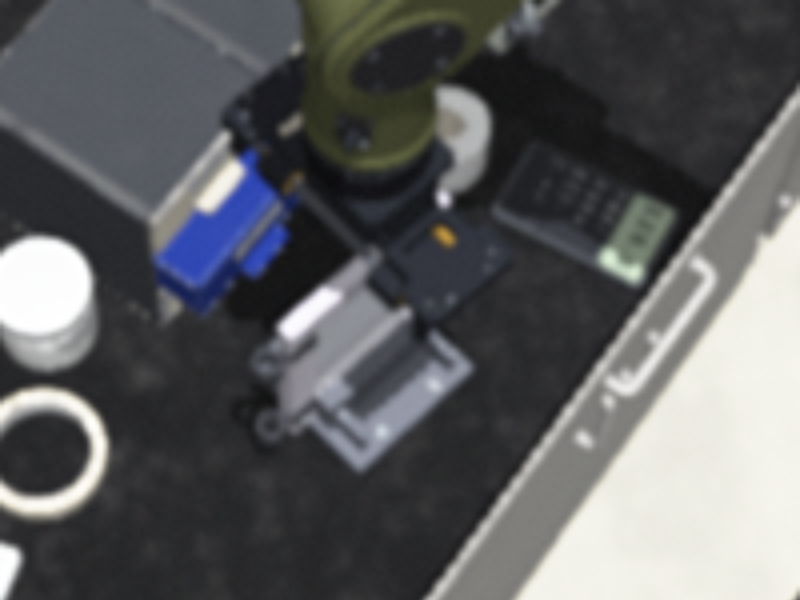

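The side view shows the gripper over the rail at crop (385,270), with one finger on each side, clear of the blue drawers. I'll correct the small offset and close.

Emit:
step_arm(series=[-0.13,-0.06,-0.06,-0.0045,0.004,0.0084,0.3,0,0,0,0,0,0,0.6,0,0,0,0,0,0,0.7,0,0,0,0,0,0,0.8,0,0,0,0,0,0,0.85,0,0,0,0,0,0,1,0,0,0,0,0,0,1,0,0,0,0,0,0,1,0,0,0,0,0,0,1,0,0,0,0,0,0,1], newtons=35)

```text
time_s: 6.75
position: [0.4875, 0.1834, 0.1619]
tcp_rot: [-1.568, 0.002, -1.764]
ft_force: [-0.2, -0.4, -0.4]
opening: 0.005
```

Run:
```python
from h import *
delta([.4867,.183,.160],np.radians(-101.1))
s=ctrl.sense();print(s['position'],s['tcp_rot'],s['ft_torque'],s['opening']*88)
```

```text
t 6.75 shift units [-0.03 -0.01 -0.06] turn units [-0.0007  0.002  -0.0004] F [-0.2 -0.4 -0.4]
[0.48747842 0.18342442 0.16192038] [-1.56797197e+00  1.59564397e-03 -1.76387645e+00] [-0.04264295 -0.04426839  0.01685068] 0.4118990959563717
```

The fingers shut on nothing, so I need to look.

Run:
```python
from h import *
a=shot('side','s3.png');b=shot('top','t3.png')
c=np.hstack([cv2.resize(a[210:330,260:380,::-1],(400,400),interpolation=cv2.INTER_CUBIC),cv2.resize(b[200:320,230:350,::-1],(400,400),interpolation=cv2.INTER_CUBIC)])
cv2.imwrite('pics/c3.png',c)
p=ctrl.sense()['position']
for n in('side','top'):print(n,proj(n,[p,[p[0],p[1],p[2]-.008],[.4867,.183,.182]]))
pts(['knuckle_high','knuckle_low','door_handle','door_top'])
```

```text
side [[321.0840695  268.33858895]
 [321.03394396 269.62630783]
 [321.5655532  265.10200375]]
top [[292.33252482 260.01906693]
 [292.51064824 260.25832591]
 [292.03150037 259.69365174]]
knuckle_high side:[297.3 293.1] 0.65 top:-
knuckle_low side:[298.1 306.8] 0.91 top:-
door_handle side:[344.8 270.1] 0.69 top:-
door_top side:[321.7 264.3] 0.79 top:-
```

View pics/c3.png

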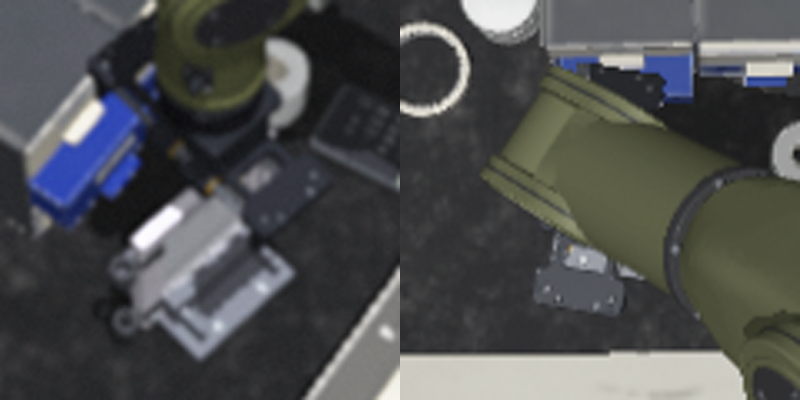

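The side crop shows the door unmoved, with the gripper body over it at crop (200,130). The fingertips should be near (203,197), but I can't tell which side of the rail they are on. I'll zoom in with projected overlays.

Run:
```python
from h import *
k=10
def panel(f):
    im=cv2.imread(f)[225:285,290:345]; return cv2.resize(im,None,fx=7,fy=10*0.7,interpolation=cv2.INTER_CUBIC)
a=panel('pics/s2.png');b=panel('pics/s3.png')
th=np.radians(-11.1); X=np.array([np.cos(th),np.sin(th),0]);Y=np.array([-np.sin(th),np.cos(th),0])
p=np.array([.4875,.1834,.1619])
def dot(P,col):
    u=(proj('side',P)[0]-[290,225]+.5)*7; cv2.circle(b,tuple(int(v) for v in u),3,col,-1); 
for z in(-.008,.011,.056):dot(p+[0,0,z],(0,0,255))
for y in(-.014,-.155):
    for x in(-.006,.006):dot(np.array([.5027,.2662,.182])+X*x+Y*y,(0,255,0))
cv2.imwrite('pics/c4.png',np.hstack([a,b])); print(np.hstack([a,b]).shape)
```

```text
(420, 770, 3)
```

View pics/c4.png

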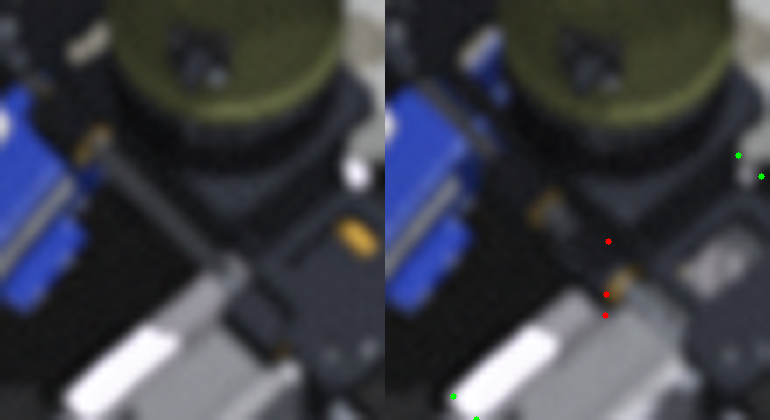

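The jaws line up with the door's thickness, yet nothing is gripped, and from here I can't tell whether the tips are above or beside the rail. A gentle touch downward with shut fingers will show which.

Emit:
step_arm(series=[0,0,-0.1,0,0,0,1,0,0,-0.1,0,0,0,1,0,0,-0.1,0,0,0,1,0,0,-0.1,0,0,0,1,0,0,-0.1,0,0,0,1,0,0,0,0,0,0,1,0,0,0,0,0,0,1,0,0,0,0,0,0,1,0,0,0,0,0,0,1,0,0,0,0,0,0,1])

```text
time_s: 8.25
position: [0.4962, 0.1824, 0.1583]
tcp_rot: [-1.545, 0.003, -1.768]
ft_force: [-0.3, 0.1, 1.9]
opening: 0.007
```

Run:
```python
from h import *
s=ctrl.sense();print({k:np.round(s[k],3) for k in('position','tcp_rot','ft_force','ft_torque','opening','tau')})
```

```text
{'position': array([0.496, 0.182, 0.158]), 'tcp_rot': array([-1.545,  0.003, -1.768]), 'ft_force': array([-0.281,  0.126,  1.88 ]), 'ft_torque': array([-0.028,  0.017,  0.043]), 'opening': np.float64(0.007), 'tau': array([ 5.0000e-03, -4.5767e+01, -4.7980e+00, -1.0840e+01,  2.7000e-02,
       -1.2700e-01, -3.0000e-03])}
```

Run:
```python
from h import *
a=shot('side','s5.png');b=shot('top','t5.png')
k=8
A=cv2.resize(a[235:310,290:340,::-1],None,fx=k,fy=k,interpolation=cv2.INTER_CUBIC)
B=cv2.resize(b[225:300,255:305,::-1],None,fx=k,fy=k,interpolation=cv2.INTER_CUBIC)
cv2.imwrite('pics/c5.png',cv2.convertScaleAbs(np.hstack([A,B]),alpha=1.8,beta=20))
```

```text
(no output)
```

View pics/c5.png

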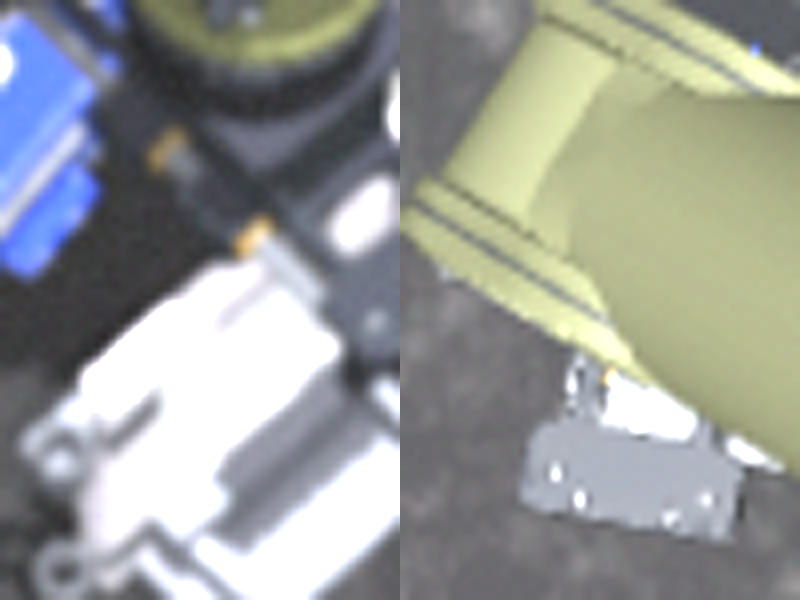

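The shut fingers stopped after 4 mm and slid 8 mm in x, so the tips seem to be resting on top of the rail. The side view agrees: the fingers end at the rail, crop (250,250). I'll lift, open, and go lower.

```bash
python3 -c "
from h import *
delta([.4867,.183,.175],np.radians(-101.1))"
```

```text
t 8.35 shift units [-0.32  0.02  0.55] turn units [0.0013 0.0168 0.0024] F [-0.1 -0.2 -0.3]
```

Emit:
step_arm(series=[0,0,0.5,0,0,0,1,-0.32,0,0,0.0013,0.0168,0.002,0.3,0,0,0,0,0,0,0.3,0,0,0,0,0,0,0.3,0,0,0,0,0,0,0.3,0,0,0,0,0,0,0.3,0,0,0,0,0,0,0.3,0,0,0,0,0,0,0.3,0,0,0,0,0,0,0.3,0,0,0,0,0,0,0.3])

```text
time_s: 9.35
position: [0.4844, 0.1816, 0.1708]
tcp_rot: [-1.577, -0.003, -1.765]
ft_force: [0.1, -0.2, -0.2]
opening: 0.703
```

```bash
python3 -c "
from h import *
delta([.4867,.183,.135],np.radians(-101.1));s=ctrl.sense();print(s['position'],s['opening'])"
```

```text
t 9.35 shift units [ 0.08  0.05 -1.19] turn units [ 0.001  -0.0044  0.0001] F [ 0.1 -0.2 -0.2]
[0.48438987 0.18159367 0.17076594] 0.7033235235521562
```

Emit:
step_arm(series=[0.08,0.05,0,0.001,-0.0044,0,0.3,0,0,-0.2,0,0,0,0.3,0,0,-0.2,0,0,0,0.3,0,0,-0.2,0,0,0,0.3,0,0,-0.2,0,0,0,0.3,0,0,-0.2,0,0,0,0.3,0,0,-0.2,0,0,0,0.3,0,0,0,0,0,0,0.3,0,0,0,0,0,0,0.3,0,0,0,0,0,0,0.3])

```text
time_s: 10.35
position: [0.4865, 0.1831, 0.1308]
tcp_rot: [-1.572, -0.001, -1.765]
ft_force: [-0.4, -0.1, 0.3]
opening: 0.701
```

Emit:
step_arm(series=[0,0,0,0,0,0,0.5,0,0,0,0,0,0,0.65,0,0,0,0,0,0,0.75,0,0,0,0,0,0,0.8,0,0,0,0,0,0,0.83,0,0,0,0,0,0,0.86,0,0,0,0,0,0,0.9,0,0,0,0,0,0,1,0,0,0,0,0,0,1,0,0,0,0,0,0,1])

```text
time_s: 11.35
position: [0.4872, 0.1834, 0.1317]
tcp_rot: [-1.57, 0.001, -1.765]
ft_force: [0.7, 0.5, 0.4]
opening: 0.132
```

Gripped: the opening is 11.6 mm, which matches the 12 mm rail. The robot's z reads about 28 mm lower than the text's heights imply, so I'll work relative to the grip: seated should be grip z + 20 mm. Lifting now.

Emit:
step_arm(series=[0,0,0.1,0,0,0,1,0,0,0.2,0,0,0,1,0,0,0.25,0,0,0,1,0,0,0.25,0,0,0,1,0,0,0.3,0,0,0,1,0,0,0.3,0,0,0,1,0,0,0.3,0,0,0,1,0,0,0.3,0,0,0,1,0,0,0.2,0,0,0,1,0,0,0,0,0,0,1], newtons=45)

```text
time_s: 12.35
position: [0.4858, 0.1822, 0.2032]
tcp_rot: [-1.572, -0.001, -1.765]
ft_force: [0.1, 0.5, -4.8]
opening: 0.135
```

Run:
```python
from h import *
a=shot('side','s6.png');b=shot('top','t6.png')
cv2.imwrite('pics/c6.png',np.hstack([cv2.resize(x[190:340,250:380,::-1],(400,462),interpolation=cv2.INTER_CUBIC) for x in(a,b)]))
pts(['knuckle_high','knuckle_low','door_handle'])
s=ctrl.sense();print(s['position'],s['opening'],s['ft_force'],s['ft_torque'],np.round(s['joint_positions'],2))
delta([.43,.06,.2],np.radians(-172.6))
```

```text
knuckle_high side:[298.4 286.6] 0.82 top:-
knuckle_low side:[299.5 299.5] 0.82 top:[390.7 238.6] 0.24  P [ 0.8162 -0.2633 -1.4765] gap 0.1658
door_handle side:[347.1 258.8] 0.74 top:-
[0.4852196  0.18179608 0.20174455] 0.12594002615996988 [ 0.53798245 -0.93900574 -4.21134714] [-0.02702956 -0.10678966  0.01207227] [-0.08  0.62 -0.6   1.88  0.48  0.79 -1.13]
t 12.75 shift units [-1.84 -4.06 -0.06] turn units [-2.000e-04 -2.600e-03 -7.945e-01] F [ 0.5 -0.9 -4.2]
```

View pics/c6.png

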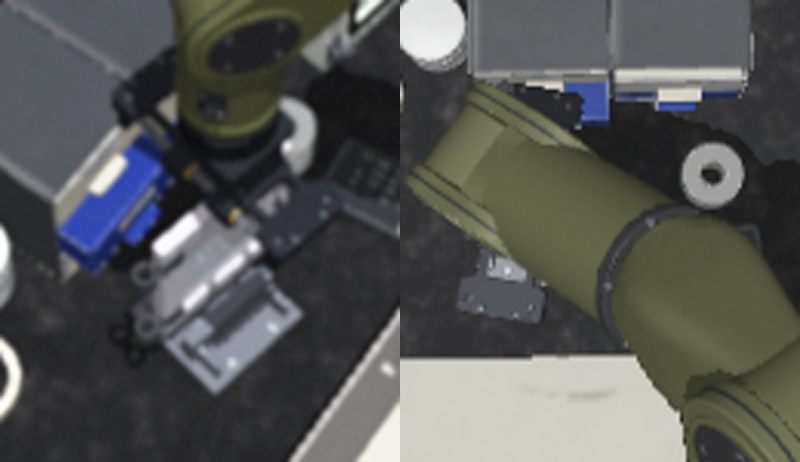

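The door is out of the stand and hangs in the grip, with both knuckle rings visible at crop (145,275) and (145,325); the wrist reads about 4.5 N. I'll carry it across while turning it to about 75° open.

Emit:
step_arm(series=[-0.5,-0.2,0,0,0,-0.04,1,-0.5,-0.4,0,0,0,-0.08,1,-0.4,-0.4,0,0,0,-0.085,1,-0.3,-0.5,0,0,0,-0.085,1,-0.2,-0.5,0,0,0,-0.085,1,0,-0.5,0,0,0,-0.085,1,0,-0.5,0,0,0,-0.085,1,0,-0.5,0,0,0,-0.085,1,0,-0.5,0,0,0,-0.085,1,0,-0.5,0,0,0,-0.08,1])

```text
time_s: 13.75
position: [0.4256, 0.0471, 0.2014]
tcp_rot: [-1.576, 0.002, -3.056]
ft_force: [-0.4, 0.9, -4.6]
opening: 0.131
```

Run:
```python
from h import *
s=ctrl.sense();print(s['position'],s['tcp_rot'],s['opening'])
delta([.400,-.10,.2],np.radians(-172.6))
```

```text
[0.42556775 0.04710274 0.20140679] [-1.57612028e+00  1.51765319e-03 -3.05578375e+00] 0.13060760504143998
t 13.75 shift units [-0.85 -4.9  -0.05] turn units [-0.0035  0.0006  0.0276] F [-0.4  0.9 -4.6]
```

Emit:
step_arm(series=[-0.1,-0.6,0,-0.0035,0,0.0276,1,-0.1,-0.7,0,0,0,0,1,0,-0.7,0,0,0,0,1,0,-0.7,0,0,0,0,1,0,-0.7,0,0,0,0,1,0,-0.6,0,0,0,0,1,0,-0.5,0,0,0,0,1,0,-0.3,0,0,0,0,1,0,0,0,0,0,0,1,0,0,0,0,0,0,1])

```text
time_s: 14.75
position: [0.4204, -0.1013, 0.2016]
tcp_rot: [-1.572, 0.003, -3.011]
ft_force: [0.3, 0.2, -3.2]
opening: 0.135
```

Run:
```python
from fit import *
a=shot('side','s7.png');b=shot('top','t7.png')
pts(['knuckle_high','knuckle_low','pin_high','pin_low','door_handle','door_top','door_edge'])
s=ctrl.sense();p=np.array(s['position']);print(p,s['tcp_rot'],s['opening'])
phi=s['tcp_rot'][2]+np.pi/2; c,sn=np.cos(phi),np.sin(phi)
def door(L,dz=0): # predicted world of a door point, true z = reading+~.028
    x,y=L[0]-.0007,L[1]+.0842; return [p[0]+c*x-sn*y,p[1]+sn*x+c*y,p[2]-.1317+.012+L[2]+dz]
Q={'kh':(0,0,.128),'kl':(0,0,.018),'hd':(-.041,-.141,.115),'top':(0,-.0845,.17),'edge':(0,-.155,.085)}
for k,L in Q.items():print(k,np.round(door(L),3),proj('side',door(L)).round(1),proj('top',door(L)).round(1))
V=[]
for n,im,(x0,y0) in(('side',a,(320,150)),('top',b,(340,195))):
    w=cv2.resize(im[y0:y0+90,x0:x0+80,::-1],None,fx=5,fy=5,interpolation=cv2.INTER_CUBIC); w=cv2.convertScaleAbs(w,alpha=1.3,beta=10)
    for P,col in[(door(Q['kh']),(0,255,0)),(door(Q['kl']),(0,255,0)),([.5356,-.089,.05],(0,0,255)),([.5356,-.089,.16],(0,0,255)),(door((0,-.014,.17)),(255,255,0)),(door((0,-.155,.17)),(255,255,0)),(door((0,-.155,0)),(255,255,0))]:
        u=(proj(n,P)[0]-[x0,y0]+.5)*5; cv2.circle(w,(int(u[0]),int(u[1])),3,col,-1)
    V.append(w)
cv2.imwrite('pics/c7.png',np.hstack(V))
```

```text
knuckle_high side:[372.4 179.2] 0.88 top:[387.7 251.4] 0.56  P [ 0.5033 -0.0714  0.2445] gap 0.0076
knuckle_low side:[374.4 201.9] 0.83 top:[387.1 251.9] 0.71  P [ 0.506  -0.0907  0.105 ] gap 0.0129
pin_high side:[365.1 185.1] 0.67 top:[390.7 240.5] 0.81  P [ 0.5381 -0.0936  0.157 ] gap 0.0021
pin_low side:[360.2 206.5] 0.72 top:[384.2 247.6] 0.84  P [ 0.534  -0.0854  0.0529] gap 0.0077
door_handle side:[417.7 216. ] 0.67 top:[385.5 303.5] 0.84  P [ 0.3625 -0.0682  0.2044] gap 0.0029
door_top side:[409.  184.7] 0.98 top:-
door_edge side:[427.5 215.7] 0.96 top:[399.  311.4] 0.74  P [ 0.3443 -0.1076  0.1668] gap 0.0054
[ 0.42025791 -0.10195706  0.20159758] [-1.57122168  0.00319027 -3.01186679] 0.13303420448849326
kh [ 0.504 -0.09   0.21 ] [[376.4 181.7]] [[392.6 251.2]]
kl [ 0.504 -0.09   0.1  ] [[372.6 202.7]] [[387.6 255. ]]
hd [ 0.359 -0.068  0.197] [[417.9 218.2]] [[385.3 305.5]]
top [ 0.42  -0.101  0.252] [[407.7 186.3]] [[400.  281.6]]
edge [ 0.35  -0.11   0.167] [[427.2 214. ]] [[399.6 308.4]]
```

View pics/c7.png

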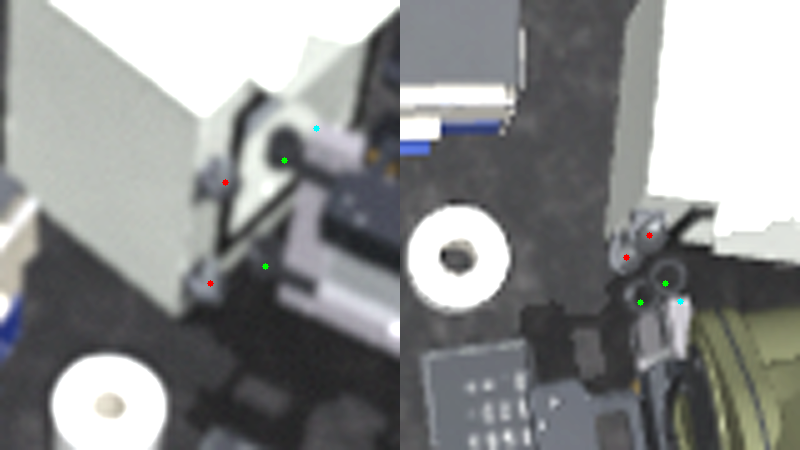

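The overlay shows the knuckle rings at top-crop (667,275) and (637,293), a few mm to +x,+y of my prediction; the pins sit near the red dots. I'll take a closer zoom to get the relative offset.

Run:
```python
from h import *
p=np.array([ 0.42025791,-0.10195706,0.20159758]); phi=-3.01186679+np.pi/2; c,sn=np.cos(phi),np.sin(phi)
H=np.array([p[0]+c*-.0007-sn*.0842,p[1]+sn*-.0007+c*.0842]); print('H pred',H)
V=[]
for n,f,(x0,y0),w,h,k in(('side','s7',(352,165),36,48,11),('top','t7',(376,234),36,48,11)):
    im=cv2.imread(f'pics/{f}.png')[y0:y0+h,x0:x0+w]; o=cv2.convertScaleAbs(cv2.resize(im,None,fx=k,fy=k,interpolation=cv2.INTER_LANCZOS4),alpha=1.5,beta=15)
    for xy,zz,col in(((.5356,-.089),(.05,.16),(0,0,255)),(H,(.1,.21),(0,200,0))):
        for z in zz:
            top=z+(.024 if col[2] else .02)
            q=[tuple(int(v) for v in (proj(n,[*xy,t])[0]-[x0,y0]+.5)*k) for t in(z,top)]
            cv2.line(o,*q,col,1); 
            e=[(proj(n,[xy[0]+.01*np.cos(a),xy[1]+.01*np.sin(a),top if not col[2] else z])[0]-[x0,y0]+.5)*k for a in np.linspace(0,2*np.pi,30)]
            cv2.polylines(o,[np.int32(e)],True,col,1)
    V.append(o)
cv2.imwrite('pics/c8.png',np.hstack(V)[:600])
```

```text
H pred [ 0.50365986 -0.09037063]
```

View pics/c8.png

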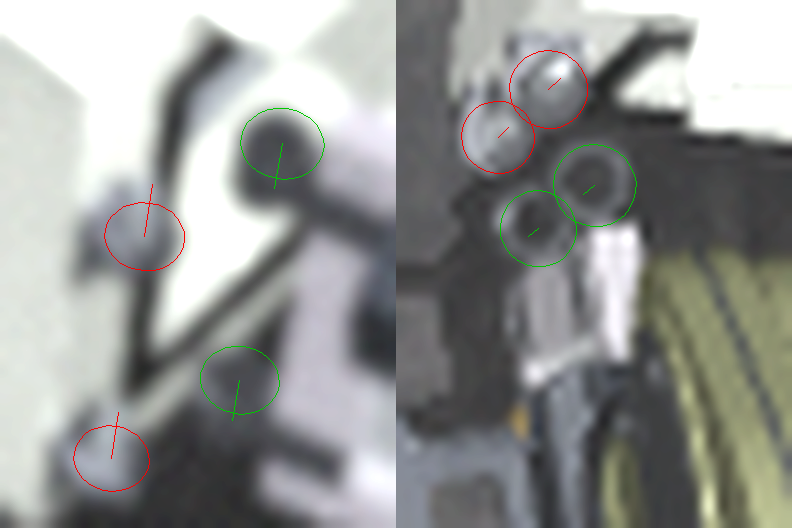

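The zoom shows the predicted knuckle circles and bracket circles matching the image to within about 1 px. The remaining shift is about +32.5 mm in x and 0 in y. I'll move in sideways at about 50 mm above the seats.

Emit:
step_arm(series=[0.15,0,0,0,0,0,1,0.2,0,0,0,0,0,1,0.2,0,0,0,0,0,1,0.2,0,0,0,0,0,1,0.15,0,0,0,0,0,1,0.1,0,0,0,0,0,1,0.08,0,0,0,0,0,1,0,0,0,0,0,0,1,0,0,0,0,0,0,1,0,0,0,0,0,0,1])

```text
time_s: 16.55
position: [0.4545, -0.102, 0.2011]
tcp_rot: [-1.572, 0.0, -3.012]
ft_force: [-0.3, -0.7, -3.8]
opening: 0.136
```

```bash
cat > hg.py <<'E'
from h import *
def hinge():
    s=ctrl.sense();p=np.array(s['position']);f=s['tcp_rot'][2]+np.pi/2;c,n=np.cos(f),np.sin(f)
    print('H',np.round([p[0]+c*-.0007-n*.0842,p[1]+n*-.0007+c*.0842],4),'tcp',np.round(p,4),'open',round(s['opening'],3))
    delta([*p],s['tcp_rot'][2])
E
python3 -c "
from hg import *
hinge();delta([.4528,-.1017,.2],np.radians(-172.6))"
```

```text
H [ 0.538  -0.0904] tcp [ 0.4545 -0.102   0.2011] open 0.136
t 16.55 shift units [0. 0. 0.] turn units [-0.0006  0.0002 -0.    ] F [-0.3 -0.7 -3.8]
t 16.55 shift units [-0.06  0.01 -0.04] turn units [-0.0006  0.0002 -0.0003] F [-0.3 -0.7 -3.8]
```

Emit:
step_arm(series=[-0.05,0,-0.1,0,0,0,1,0,0,-0.2,0,0,0,1,0,0,-0.2,0,0,0,1,0,0,-0.2,0,0,0,1,0,0,-0.1,0,0,0,1,0,0,-0.1,0,0,0,1,0,0,-0.1,0,0,0,1,0,0,-0.1,0,0,0,1,0,0,-0.05,0,0,0,1,0,0,0,0,0,0,1])

```text
time_s: 17.55
position: [0.4531, -0.1016, 0.1632]
tcp_rot: [-1.572, 0.001, -3.011]
ft_force: [-0.2, -0.3, -4.4]
opening: 0.136
```

```bash
python3 -c "
from hg import *
hinge();delta([.4528,-.1017,.1517],np.radians(-172.6))"
```

```text
H [ 0.5365 -0.0899] tcp [ 0.4531 -0.1016  0.1632] open 0.136
t 17.55 shift units [0. 0. 0.] turn units [-0.0009  0.0005 -0.    ] F [-0.2 -0.3 -4.4]
t 17.55 shift units [-0.01 -0.   -0.38] turn units [-0.0009  0.0005 -0.0007] F [-0.2 -0.3 -4.4]
```

The knuckles are already 12 mm down the pins with no side force. Continuing to seat the door.

Emit:
step_arm(series=[0,0,-0.1,0,0,0,1,0,0,-0.1,0,0,0,1,0,0,-0.1,0,0,0,1,0,0,-0.06,0,0,0,1,0,0,-0.05,0,0,0,1,0,0,-0.05,0,0,0,1,0,0,-0.05,0,0,0,1,0,0,-0.05,0,0,0,1,0,0,0,0,0,0,1,0,0,0,0,0,0,1])

```text
time_s: 18.55
position: [0.4529, -0.1019, 0.1515]
tcp_rot: [-1.568, 0.005, -3.01]
ft_force: [-0.8, 0.9, -3.7]
opening: 0.133
```

Run:
```python
from hg import *
hinge()
V=[]
for n,(x0,y0) in(('side',(345,160)),('top',(370,225))):
    im=shot(n,f'{n}9.png')[y0:y0+60,x0:x0+45,::-1]
    V.append(cv2.convertScaleAbs(cv2.resize(im,None,fx=8,fy=8,interpolation=cv2.INTER_LANCZOS4),alpha=1.4,beta=10))
cv2.imwrite('pics/c9.png',np.hstack(V)); pts(['knuckle_high','knuckle_low'])
for z in(.05,.16):print(proj('side',[.5366,-.09,z]),proj('top',[.5366,-.09,z]))
```

```text
H [ 0.5363 -0.0902] tcp [ 0.4529 -0.1019  0.1515] open 0.133
t 18.55 shift units [0. 0. 0.] turn units [0.0015 0.0031 0.    ] F [-0.8  0.9 -3.7]
knuckle_high side:[362.1 185.8] 0.79 top:-
knuckle_low side:[360.4 205.7] 0.90 top:[385.3 243.7] 0.81  P [ 0.5425 -0.0921  0.042 ] gap 0.0020
[[361.54065527 205.76556632]] [[385.09505305 245.65149978]]
[[364.55519754 185.57931719]] [[389.72450906 241.27218684]]
```

View pics/c9.png

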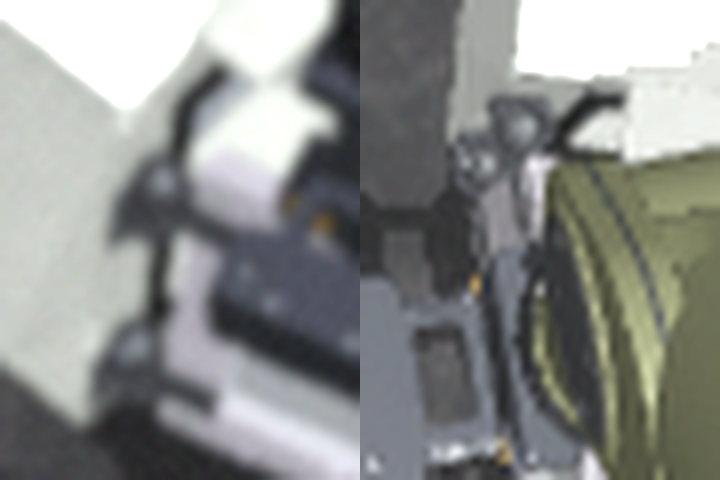

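The picture shows both knuckles down on their brackets with the pins inside, at side crop (160,180)/(125,340) and top crop (520,125)/(480,165). z stopped at grip + 20 mm, as it should when seated. I'll release and rise.

Emit:
step_arm(series=[0,0,-0.04,0,0,0,0.84,0,0,0,0,0,0,0.8,0,0,0,0,0,0,0.7,0,0,0,0,0,0,0.7,0,0,0,0,0,0,0.7,0,0,0.2,0,0,0,0.7,0,0,0.4,0,0,0,0.7,0,0,0.5,0,0,0,0.7,0,0,0.6,0,0,0,0.7,0,0,0.6,0,0,0,0.7])

```text
time_s: 19.85
position: [0.453, -0.1026, 0.2209]
tcp_rot: [-1.568, 0.003, -3.011]
ft_force: [-0.0, -0.1, 0.4]
opening: 0.299
```

Run:
```python
from hg import *
hinge();shot('side','s10.png');shot('top','t10.png');pts(['knuckle_high','knuckle_low','door_handle','door_edge'])
phi=np.radians(-82.6)
for L in((-.041,-.141,.147),(0,-.155,.117),(0,0,.05),(0,0,.16)):
    c,s=np.cos(phi),np.sin(phi);P=[.5366+c*L[0]-s*L[1],-.09+s*L[0]+c*L[1],L[2]];print(np.round(P,3),proj('side',P).round(1),proj('top',P).round(1))
delta([.386,-.028,.205],np.radians(-187.6))
```

```text
H [ 0.5364 -0.0909] tcp [ 0.453  -0.1026  0.2209] open 0.299
t 19.85 shift units [0. 0. 0.] turn units [0.0015 0.0019 0.    ] F [-0.  -0.1  0.4]
knuckle_high side:[362.9 187. ] 0.93 top:[388.4 242.6] 0.79  P [ 0.5357 -0.0855  0.1581] gap 0.0054
knuckle_low side:[361.5 205.1] 0.68 top:[386.8 243.5] 0.69  P [ 0.5427 -0.0974  0.0383] gap 0.0036
door_handle side:[403.8 218.6] 0.89 top:[383.3 292. ] 0.63  P [ 0.3954 -0.0685  0.1545] gap 0.0001
door_edge side:[412.4 212.2] 0.74 top:[396.7 297.9] 0.80  P [ 0.3834 -0.1041  0.149 ] gap 0.0101
[ 0.391 -0.068  0.147] [[404.4 221. ]] [[382.7 293.5]]
[ 0.383 -0.11   0.117] [[413.8 216.9]] [[396.5 296.5]]
[ 0.537 -0.09   0.05 ] [[361.5 205.8]] [[385.1 245.7]]
[ 0.537 -0.09   0.16 ] [[364.6 185.6]] [[389.7 241.3]]
t 20.35 shift units [-2.23  2.49 -0.48] turn units [ 0.0015  0.0009 -0.1674] F [-0.1  0.5 -0.1]
```

The door hangs free at 75° open, and the network points match the seated prediction. Moving round to its outside at the handle with the fingers shut.

Emit:
step_arm(series=[0,0.4,0,0.0015,0.001,0,1,-0.2,0.5,0,0,0,-0.04,1,-0.3,0.5,0,0,0,-0.06,1,-0.4,0.5,0,0,0,-0.06,1,-0.5,0.4,0,0,0,0,1,-0.5,0.2,0,0,0,0,1,-0.3,0,0,0,0,0,1,0,0,0,0,0,0,1,0,0,0,0,0,0,1,0,0,0,0,0,0,1])

```text
time_s: 21.35
position: [0.3852, -0.019, 0.2177]
tcp_rot: [-1.575, -0.001, 3.014]
ft_force: [-0.2, -0.5, 0.1]
opening: 0.006
```

```bash
python3 -c "
from hg import *
hinge();delta([.386,-.028,.146],np.radians(-187.6))"
```

```text
H [ 0.4688 -0.029 ] tcp [ 0.3852 -0.019   0.2177] open 0.006
t 21.35 shift units [0. 0. 0.] turn units [-0.0027 -0.0005  0.    ] F [-0.2 -0.5  0.1]
t 21.35 shift units [ 0.03 -0.3  -2.39] turn units [-0.0027 -0.0005 -0.0032] F [-0.2 -0.5  0.1]
```

Emit:
step_arm(series=[0,0,-0.3,-0.0027,0,0,1,0,0,-0.4,0,0,0,1,0,0,-0.5,0,0,0,1,0,0,-0.5,0,0,0,1,0,0,-0.4,0,0,0,1,0,0,-0.25,0,0,0,1,0,0,-0.1,0,0,0,1,0,-0.1,0,0,0,0,1,0,-0.1,0,0,0,0,1,0,0,0,0,0,0,1])

```text
time_s: 22.35
position: [0.3902, -0.0269, 0.1388]
tcp_rot: [-1.571, 0.005, 3.009]
ft_force: [0.6, -0.2, 0.0]
opening: 0.006
```

```bash
cat > arc.py <<'E'
from h import *
s=ctrl.sense();p=np.array(s['position']);print(p,s['tcp_rot'],np.round(s['ft_force'],1),s['time_s'])
q=p[:2]
for a in range(75,-4,-6):
    f=np.radians(-7.6-a);c,n=np.cos(f),np.sin(f)
    jr=np.radians(-97.6)-f # finger support along door normal
    h=.0175*abs(np.cos(jr))+.009*abs(np.sin(jr)); L=(-.041-.006-h,-.141)
    P=np.array([.5366+c*L[0]-n*L[1],-.09+n*L[0]+c*L[1]]);print(a,P.round(3),((P-q)/.03).round(2));q=P
E
python3 arc.py
```

```text
[ 0.39019928 -0.0269212   0.1387619 ] [-1.57100487  0.00450118  3.00866693] [ 0.6 -0.2  0. ] 22.35
75 [ 0.388 -0.042] [-0.07 -0.52]
69 [ 0.384 -0.058] [-0.14 -0.51]
63 [ 0.381 -0.074] [-0.09 -0.53]
57 [ 0.381 -0.09 ] [-0.03 -0.55]
51 [ 0.382 -0.107] [ 0.04 -0.55]
45 [ 0.385 -0.123] [ 0.1  -0.55]
39 [ 0.389 -0.14 ] [ 0.16 -0.54]
33 [ 0.396 -0.155] [ 0.22 -0.52]
27 [ 0.405 -0.17 ] [ 0.28 -0.5 ]
21 [ 0.415 -0.184] [ 0.34 -0.47]
15 [ 0.427 -0.197] [ 0.4  -0.43]
9 [ 0.44  -0.208] [ 0.44 -0.38]
3 [ 0.455 -0.218] [ 0.49 -0.33]
-3 [ 0.469 -0.226] [ 0.46 -0.26]
```

Emit:
step_arm(series=[-0.05,-0.3,0.05,0,0,0,1,-0.05,-0.3,0,0,0,0,1,-0.07,-0.3,0,0,0,0,1,-0.06,-0.3,0,0,0,0,1,-0.05,-0.3,0,0,0,0,1,-0.04,-0.3,0,0,0,0,1,-0.02,-0.3,0,0,0,0,1,0,-0.3,0,0,0,0,1,0,-0.3,0,0,0,0,1,0.02,-0.3,0,0,0,0,1])

```text
time_s: 23.35
position: [0.3797, -0.1252, 0.1415]
tcp_rot: [-1.571, 0.007, 3.007]
ft_force: [-0.2, -0.5, -0.3]
opening: 0.005
```

Run:
```python
from h import *
s=ctrl.sense();print(s['position'],s['tcp_rot'],np.round(s['ft_force'],1))
a=shot('side','s11.png');b=shot('top','t11.png')
cv2.imwrite('pics/c11.png',np.hstack([cv2.resize(a[140:260,330:450,::-1],(400,400),interpolation=cv2.INTER_CUBIC),cv2.resize(b[210:330,350:470,::-1],(400,400),interpolation=cv2.INTER_CUBIC)]))
pts(['door_handle','door_edge'])
```

```text
[ 0.37968215 -0.12520939  0.14151443] [-1.57104238  0.00679097  3.00745314] [-0.2 -0.5 -0.3]
door_handle side:[396.2 153.8] 0.68 top:[404.1 292.6] 0.58  P [ 0.4189 -0.0678  0.4284] gap 0.0691
door_edge side:[418.1 196.4] 0.55 top:[416.2 292.1] 0.60  P [ 0.3987 -0.1606  0.1412] gap 0.0097
```

View pics/c11.png

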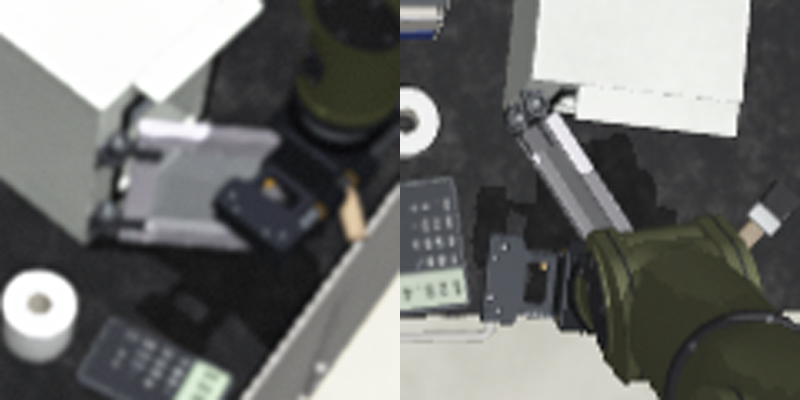

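The door swings with the push and is now about 45° open, with the knuckles still on the pins at top crop (520,105). Continuing along the arc.

Emit:
step_arm(series=[0.1,-0.27,0,0,0,0,1,0.1,-0.27,0,0,0,0,1,0.12,-0.27,0,0,0,0,1,0.13,-0.26,0,0,0,0,1,0.15,-0.25,0,0,0,0,1,0.16,-0.25,0,0,0,0,1,0.18,-0.23,0,0,0,0,1,0.18,-0.23,0,0,0,0,1,0.2,-0.21,0,0,0,0,1,0.2,-0.2,0,0,0,0,1])

```text
time_s: 24.65
position: [0.4282, -0.2036, 0.1416]
tcp_rot: [-1.57, 0.005, 3.009]
ft_force: [-0.5, -0.3, -0.1]
opening: 0.005
```

```bash
python3 -c "
from h import *
s=ctrl.sense();print(s['position'],s['tcp_rot'],np.round(s['ft_force'],1));delta([.462,-.222,.143],np.radians(-187.6))"
```

```text
[ 0.42819639 -0.20361364  0.14160623] [-1.57033628  0.00536397  3.00933121] [-0.5 -0.3 -0.1]
t 24.65 shift units [ 1.13 -0.61  0.05] turn units [ 0.0007  0.0033 -0.0002] F [-0.5 -0.3 -0.1]
```

Emit:
step_arm(series=[0.13,-0.08,0.03,0,0,0,1,0.13,-0.08,0,0,0,0,1,0.13,-0.07,0,0,0,0,1,0.13,-0.06,0,0,0,0,1,0.13,-0.06,0,0,0,0,1,0.12,-0.05,0,0,0,0,1,0.1,-0.03,0,0,0,0,1,0.1,-0.03,0,0,0,0,1,0.1,-0.02,0,0,0,0,1,0.1,-0.02,0,0,0,0,1])

```text
time_s: 25.65
position: [0.4649, -0.2193, 0.142]
tcp_rot: [-1.571, 0.001, 3.01]
ft_force: [-7.6, 0.9, -0.6]
opening: 0.007
```

Emit:
step_arm(series=[0.1,-0.01,0,0,0,0,1,0.1,-0.01,0,0,0,0,1,0.1,-0.01,0,0,0,0,1,0.1,-0.01,0,0,0,0,1,0.1,-0.01,0,0,0,0,1,0.1,-0.01,0,0,0,0,1,0.1,-0.01,0,0,0,0,1,0.1,-0.01,0,0,0,0,1,0.1,-0.01,0,0,0,0,1,0.1,-0.01,0,0,0,0,1])

```text
time_s: 26.65
position: [0.4627, -0.2193, 0.1402]
tcp_rot: [-1.569, -0.065, 3.004]
ft_force: [-7.6, 0.6, 7.4]
opening: 0.004
```

Run:
```python
from h import *
s=ctrl.sense();print(s['position'],s['tcp_rot'],np.round(s['ft_force'],1));shot('side','s12.png');shot('top','t12.png');pts(['door_handle','door_edge','knuckle_high','knuckle_low'])
for a in(0,3,6):
    f=np.radians(-7.6-a);c,n=np.cos(f),np.sin(f)
    for L in((-.041,-.141,.147),(0,-.155,.117)):
        P=[.5366+c*L[0]-n*L[1],-.09+n*L[0]+c*L[1],L[2]];print(a,np.round(P,3),proj('side',P).round(1),proj('top',P).round(1))
```

```text
[ 0.46269564 -0.21934171  0.140169  ] [-1.56873839 -0.06492604  3.00383018] [-7.6  0.6  7.4]
door_handle side:[403.2 167. ] 0.89 top:[386.  247.3] 0.51  P [ 0.4646 -0.0615  0.3691] gap 0.0671
door_edge side:[398.4 160. ] 0.71 top:-
knuckle_high side:[363.  184.8] 0.56 top:[387.7 243.2] 0.81  P [ 0.5327 -0.0805  0.1781] gap 0.0075
knuckle_low side:[361.3 207.2] 0.88 top:[292.1 263.5] 0.25  P [0.4335 0.1572 0.503 ] gap 0.0370
0 [ 0.477 -0.224  0.147] [[408.1 165.9]] [[437.4 262.1]]
0 [ 0.516 -0.244  0.117] [[398.7 160.7]] [[441.2 249.4]]
3 [ 0.47  -0.221  0.147] [[409.6 167.9]] [[436.3 264.5]]
3 [ 0.508 -0.242  0.117] [[400.8 162.3]] [[440.9 252.2]]
6 [ 0.464 -0.217  0.147] [[410.9 170. ]] [[435.1 267. ]]
6 [ 0.5   -0.241  0.117] [[402.8 164.1]] [[440.4 254.9]]
```

The arm is stopped against the gasket at about 7.6 N, and the door-edge point matches the shut prediction: (398.4,160.0) against (398.7,160.7). I'll back away gently and check.

Emit:
step_arm(series=[-0.1,0,0.03,0,0,0,1,-0.2,0,0.03,0,0,0,1,-0.4,0,0,0,0,0,1,-0.5,0,0,0,0,0,1,-0.5,0,0,0,0,0,1,-0.3,-0.3,0.4,0,0,0,1,0,-0.8,0.8,0,0,0,1,0,-1,1,0,0,0,1,0,-1,1,0,0,0,1,0,-1,0.5,0,0,0,1])

```text
time_s: 28.15
position: [0.4031, -0.3391, 0.2567]
tcp_rot: [-1.575, -0.058, 3.018]
ft_force: [1.2, -0.9, -0.9]
opening: 0.003
```

Run:
```python
from h import *
s=ctrl.sense();print(s['position'],np.round(s['ft_force'],1))
a=shot('side','s13.png');b=shot('top','t13.png')
cv2.imwrite('pics/c13.png',np.hstack([cv2.resize(a[120:240,330:450,::-1],(400,400),interpolation=cv2.INTER_CUBIC),cv2.resize(b[190:310,350:470,::-1],(400,400),interpolation=cv2.INTER_CUBIC)]))
pts(['door_handle','door_edge','knuckle_high','knuckle_low'])
```

```text
[ 0.40310417 -0.33914998  0.25670992] [ 1.2 -0.9 -0.9]
door_handle side:[406.6 164.1] 0.81 top:[437.9 263.1] 0.68  P [ 0.4775 -0.2217  0.1576] gap 0.0084
door_edge side:[384.8 158.7] 0.48 top:[440.7 250. ] 0.72  P [ 0.5331 -0.2333  0.1184] gap 0.0415
knuckle_high side:[365.2 183.9] 0.60 top:[390.3 242.2] 0.58  P [ 0.5338 -0.0896  0.171 ] gap 0.0025
knuckle_low side:[359.3 206.7] 0.59 top:[385.  243.1] 0.68  P [ 0.5455 -0.0923  0.0327] gap 0.0017
```

View pics/c13.png

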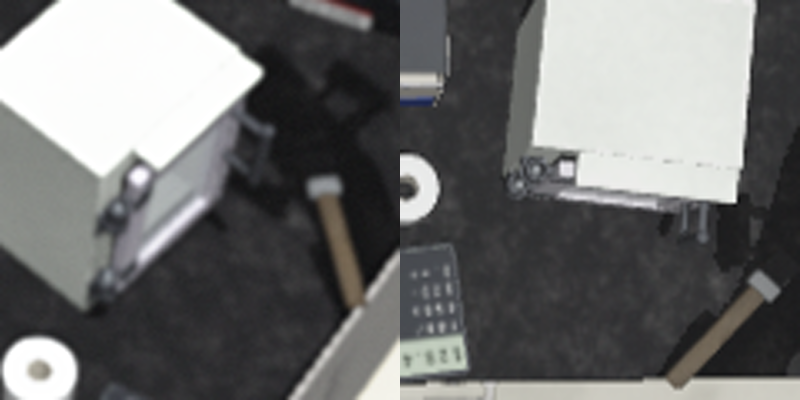

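The door is shut. The handle is at (0.4775,-0.222), against (0.477,-0.224) predicted for shut. In the top view the bottom rail (530,193)-(660,208) runs parallel to the lip edge (slopes 0.115 and 0.114). I'll check the bystanders and hand in.

Run:
```python
from h import *
a=cv2.imread('pics/t1.png',0).astype(np.float32);b=cv2.imread('pics/t13.png',0).astype(np.float32)
for n,(x0,y0,x1,y1) in {'calc':(340,260,374,306),'roll':(338,233,364,262),'brush':(428,262,472,310),'jar':(245,184,275,216),'drawers':(270,155,366,238)}.items():
    print(n,np.round(cv2.phaseCorrelate(a[y0:y1,x0:x1].copy(),b[y0:y1,x0:x1].copy()),2).tolist() if 0 else [round(v,2) for v in cv2.phaseCorrelate(a[y0:y1,x0:x1].copy(),b[y0:y1,x0:x1].copy())[0]])
d=ctrl.look_for('top','screwdriver');print('screwdriver',d[:1])
print(ctrl.job_done())
```

```text
calc [0.01, 0.0]
roll [0.47, -0.01]
brush [0.39, -0.08]
jar [0.02, -0.0]
drawers [0.01, -0.0]
screwdriver [{'rect': [156.1, 279.4, 213.3, 291.2], 'conf': 0.6}]
the job is handed in; nothing more can be done
None
```

The door hangs on both hinge pins and is swung shut, and I handed the job in at about 28 s of the 69 s. I lifted it from the stand, hung it at 75° open and let go. I then pushed it shut by the handle until it stopped on the gasket at about 7.6 N.

**Last checks**
- **Seating:** The knuckles slid down the pins with no side force. They stopped exactly 20 mm above the grip height, which is what the text gives for seated. With the gripper off, the knuckle points still matched the seated positions to within the detectors' scatter.
- **Shut:** The handle measured (0.4775, -0.222) m, against (0.477, -0.224) m expected for shut. The bottom rail runs parallel to the cabinet lip.
- **Other things:** The calculator, jar and drawers had not moved in the top view. The label roll and brush showed about 0.4 px (1 mm), which may come from the changed shadows. The screwdriver was only detected at the end, well away from the arm's path, so I have no before-and-after comparison for it.

**What failed or disagreed**
- **First grasp:** It closed on nothing, just above the rail. A downward touch showed that the robot's z reads about 28 mm lower than the cameras and the text's heights, so I worked relative to the grip height after that. That touch slid the shut fingers about 8 mm over the rail, and the door did not visibly move.
- **End of the push:** The tool tilted about 4° and read 7.4 N upward, so it may have brushed the lip. That is well under the limit.
- **After backing away:** The side camera's `door_edge` reading was a low-confidence outlier. The other measurements agree that the door is shut.

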